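# Lay out the kit for a column change

### The job

Lay out the parts that stand round the amber bottle, in front of the robot, on the four blue places for a column change: the left-hand and the right-hand hanger bracket each in the tray whose white L-shaped outline matches it, foot down and lying on the outline the way it is drawn, the green-lidded septa jar upright on the small white disc, and the flat ferrule tin on the large white disc. Centre each part on its white mark, let go of it, and do not knock over or push away the amber bottle.

Things in the scene. Friction and masses are not known exactly. Their poses are not given: they have to be found in the camera images.
- bracket_left: Left-hand aluminium bracket, mirror image of the other. L-shaped foot 5 mm thick: long leg 64 x 24 mm along x; 22 mm wide toe (x 10 to 32 mm) out to y = +38 mm (toe end away from you, toe points left). Grip its upright web: 10 mm thick, along x, y = 0, up to z = 38 mm. Dark stud on the toe, 18 mm high. 0.1 kg, balanced at web's middle. Origin: underside, middle of long leg; z up. Yaw at start within 1.2 of 0.
- bracket_right: Right-hand aluminium bracket, mirror image of the other. L-shaped foot 5 mm thick: long leg 64 x 24 mm along x; 22 mm wide toe (x 10 to 32 mm) out to y = -38 mm (toe end away from you, toe points right). Grip its upright web: 10 mm thick, along x, y = 0, up to z = 38 mm. Dark stud on the toe, 18 mm high. 0.1 kg, balanced at web's middle. Origin: underside, middle of long leg; z up. Yaw at start within 1.2 of 0.
- tray_left: Tray for the left-hand bracket: fixed, blue, 94 x 80 mm; floor at z = 4 mm, rim top 8 mm; white L, the left bracket's footprint, on the floor. Origin: tray centre at worktop level, x along the 94 mm. White long leg centred at x = 0, y = -13 mm along x, toe at its +x end to +y: bracket's place has its origin at (0, -13, 4) mm, axes as the tray's. Yaw within 0.3 of 0.
- tray_right: Tray for the right-hand bracket: fixed, blue, 94 x 80 mm; floor at z = 4 mm, rim top 8 mm; white L, the right bracket's footprint, on the floor. Origin: tray centre at worktop level, x along the 94 mm. White long leg centred at x = 0, y = +13 mm along x, toe at its +x end to -y: bracket's place has its origin at (0, +13, 4) mm, axes as the tray's. Yaw within 0.3 of 0.
- septa_jar: Small white round jar with a green screw lid (fixed on it), 39 mm across, 47 mm tall, standing upright; the lid is the top 13 mm. About 0.05 kg. Origin: centre of its underside, z up. The like jar far off to the right (y below -0.8 m, among the glassware) is not meant: leave it.
- ferrule_tin: Flat round white tin, 55 mm across, 18 mm tall (its firm side wall, 54 mm across, is 14 mm high), lying flat. About 0.035 kg. Origin: centre of its underside, z up. The like tin far off to the right (y below -0.8 m, among the glassware) is not meant: leave it.
- pad_small: Fixed flat blue pad 80 x 80 mm, 4 mm thick, no rim, with a white disc 41 mm across in its middle: the place of the septa jar. Origin: centre of the pad at worktop level.
- pad_large: Fixed flat blue pad 80 x 80 mm, 4 mm thick, no rim, with a white disc 57 mm across in its middle: the place of the ferrule tin. Origin: centre of the pad at worktop level.
- amber_bottle: Bystander: amber screw-cap bottle with a white cap, 48 mm across, 102 mm tall, standing loose among the parts; leave it where it is. Origin: centre of its underside, z up. Behind the work (x beyond 0.65 m) stand a screen, a tall computer tower (y about -0.2 to 0 m) and gas generators: swing past them near the robot (x about 0.42 m).
There are look-alikes about, which are no part of the job. Leave any red look-alike of the ferrule_tin alone.

How it is judged (in metres and radians):
At the end, for the whole second after the job is handed in: Each bracket foot down in the tray of its own hand, within 12 mm of the outline along each tray axis and turned as drawn within 0.2 rad; jar and tin upright on their own discs within 12 mm; all released and at rest; amber bottle upright within 40 mm of its start (x of bracket_left in the frame of tray_left between -0.012 and 0.012 m and y of bracket_left in the frame of tray_left between -0.025 and -0.001 m and z of bracket_left in the frame of tray_left between 0.001 and 0.008 m and angle between the x axis of bracket_left and the x axis of tray_left, either way round below 0.2 rad and angle between each of bracket_left, bracket_right, septa_jar, ferrule_tin's own z axis and vertical below 0.1 rad and y of tray_left in the frame of bracket_left above 0 m and x of bracket_right in the frame of tray_right between -0.012 and 0.012 m and y of bracket_right in the frame of tray_right between 0.001 and 0.025 m and z of bracket_right in the frame of tray_right between 0.001 and 0.008 m and angle between the x axis of bracket_right and the x axis of tray_right, either way round below 0.2 rad and y of tray_right in the frame of bracket_right below 0 m and horizontal distance between septa_jar and pad_small below 0.012 m and z of septa_jar in the frame of pad_small between 0.001 and 0.008 m and horizontal distance between ferrule_tin and pad_large below 0.012 m and z of ferrule_tin in the frame of pad_large between 0.001 and 0.008 m and linear speed of each of bracket_left, bracket_right, septa_jar, ferrule_tin below 0.02 m/s and distance of amber_bottle from where it was at the start of the episode below 0.04 m and angle between amber_bottle's own z axis and vertical below 0.3 rad); the robot touches nothing.
It fails at once if the amber bottle is knocked over or pushed away (more than 40 mm) (angle between amber_bottle's own z axis and vertical above 0.5 rad or distance of amber_bottle from where it was at the start of the episode above 0.04 m).
It also fails if it takes over 115 s, if anything falls off the work surface, if the arm or the gripper's body presses on something with over 40 N, if the wrist force passes 120 N, or if a joint passes its speed limit or range.

### The arm

A 6-joint arm with a two-finger parallel gripper is mounted at the origin on a cart in front of the work surface, level with it; the furniture and walls round the work are solid. World frame = base frame: x ahead of the robot, y to its left, z up, the work surface at z = 0. Lengths are in mm, angles in rad, forces in N, time in s.
With the tool pointing down it reaches from about 350 to 975 mm from the base axis. Payload 7.1 kg.
Tool frame: the origin (TCP) lies between the finger pads; the fingertips stand 17 mm ahead of it and the grasp point (between the pads) lies 2 mm behind it (tip_reach is the y of the fingertips in the tool frame, in mm); y points along the fingers, x is the direction in which the jaws open and shut, and the axes are right-handed (so a half turn about y gives the same grasp; the last joint's range is limited). The gripper opens to 88 mm and grips with 3 to 60 N. Pads are 20 mm wide; open, the fingers measure 115 mm over their backs; the gripper's body (75 mm by 178 mm) begins 61 mm behind the grasp point.
Start: joints at [1.111, 0.423, 1.63, -0, 1.089, -0.019], TCP at [266.632, 565.254, 239.675] pointing down, gripper open.
Joint ranges: [-3, 3], [-0.9, 2.11], [0.09, 2.58], [-1.31, 4.45], [0.11, 2.69], [-2.54, 2.54]. Speed limits (rad/s): [2.39, 2.39, 3.01, 3.14, 3.14, 3.14].

### API

Orientations are given as a rotation vector (axis times angle).
In Python, from workcell import get_obs, get_image, camera_model, close_job, silhouettes, tip_of, tip_reach gives the robot as it stands. The module is installed in compiled form; this text tells all that it offers.
- The arm moves only by the tool arm_command, never from a script. Its argument "targets" is a list of rows, each a list of 4 numbers: the shift along the tool's x, y, z in mm, then the turn about the tool's y in rad. A call has 1 to 20 rows; each row shifts and turns the commanded pose from where the row before left it, along the tool's axes as they then stand; what a row does not reach is not made up. A row lasts 1/12 s, in which the tool goes at most 41.7 mm and 7.16 degrees, less where a joint would pass 70% of its speed; a pose out of reach is approached as far as the arm can. A call is refused whole if a number of a shift passes 41.7 or a number of a turn 0.125, either way. A call with a gripper value outside its range is refused whole. "gripper" is the opening in per cent of the stroke, from 0 (shut) to 100 (fully open), set as the call begins (left out, the last holds). The fingers move at their own pace and stop on an object; the grip force is fixed at half the most. Time passes only in rows, so rows that do not move let the fingers close. It gives the time, the measured TCP pose, the force and the opening at its end, in the units of the state.
- get_obs(): the state, without advancing time (a new reading comes with each control period).
- get_image(name): name is "scene" or "top" or "wrist"; returns the picture (384x512x3 uint8, blue, green, red); there is no depth.
- camera_model(name): a dict with "mtx" (3x3 intrinsics, pixels), "position" and "orientation" of the camera in the world. Camera axes: x right, y up, looking along -z (the intrinsics and any distortion apply to the point x, -y, -z); pixel columns grow to the right and rows downward; lengths in mm; the calibration is good to about 2 mm. A picture is of the moment at which its call begins: read the wrist's pose just before it. camera_model takes no time and is no camera call; for the wrist camera it gives the pose at the moment of the call.
- close_job(): hands the job in, once; it reports no verdict.
Trained networks look in the newest picture that a camera, given by its name, has taken for a name from the list of things; names that differ only in an ending like _2 or _b are one class to them, and where a whole thing is asked for, a point or a joint stands for the part that bears it (a point fixed in the world has none). Each returns a list of dicts, best first, with "conf" (0 to 1); they miss things now and then, are a little off and sometimes report something else, mostly with a low value. They report only what shows in the picture. A call takes as long as a camera call. They do not tell look-alikes from the thing itself.
- silhouettes(camera, thing): "pixels" (384x512 bool, what is visible of it) and "at" ([column, row] in pixels, amid what is visible of it).
- tip_of(camera, thing): "at" ([column, row] in pixels: a listed point, or the origin of a listed thing).
The state is a dict: "t": time; "qpos": joint angles; "qvel": joint speeds; "joint_torque": joint torques, N m; "ee_pos": TCP position; "orientation": TCP orientation; "ft_force": force on the tool from outside, world axes, zero at the start; "moment": the same for the moment, N m; "width": finger opening in mm.
Only numpy, scipy, OpenCV 4.12 (cv2) and the standard library are available. Lean on these libraries where they do the work, as an engineer would, in place of code of your own. Each camera call takes 0.05 s, during which the arm holds its last target. There are 200 camera calls.

## Working session

There is one attempt and no reset: what is moved stays moved. The work goes in short steps, Python scripts to look and compute and a tool call to move; the robot and the scene stay as the last step left them, time stands still between calls to the robot, and variables do not carry over. Pictures are saved under pics/ and viewed, about 12 in all and at most 16, crops included, and the job is handed in when it is done.

Besides the shell and the picture viewer there is one more tool, called by a JSON object that holds its "api" and its "payload", one argument or row to a line. arm_command: Moves the arm, as the interface text tells. Its arguments: {"type":"object","properties":{"targets":{"type":"array","items":{"type":"array","items":{"type":"number"}}},"gripper":{"type":"number"}},"required":["targets"]}

```bash
mkdir -p pics; cat > h.py <<'E'
import numpy as np, cv2
from scipy.spatial.transform import Rotation as R
from workcell import *
def cam(n):
    m=camera_model(n); o=np.array(m["orientation"],float)
    Rm=o if o.shape==(3,3) else (R.from_rotvec(o).as_matrix() if o.size==3 else R.from_quat(o).as_matrix())
    return np.array(m["mtx"]),np.array(m["position"],float),Rm
def ray(c,uv,z):
    K,p,Rm=c; d=np.linalg.inv(K)@[uv[0],uv[1],1]; d=Rm@np.array([d[0],-d[1],-d[2]])
    return p+d*(z-p[2])/d[2]
def proj(c,P):
    K,p,Rm=c; q=Rm.T@(np.array(P,float)-p); q=K@[q[0],-q[1],-q[2]]; return q[:2]/q[2]
E
python3 - <<'E'
from h import *
print(camera_model("top"),camera_model("scene"),camera_model("wrist"))
o=get_obs();print(o)
print(R.from_rotvec(o["orientation"]).as_matrix().round(3))
for n in("top","scene"): cv2.imwrite(f"pics/{n}0.png",get_image(n))
for t in "bracket_left bracket_right tray_left tray_right septa_jar ferrule_tin pad_small pad_large amber_bottle".split():
    c=cam("top")
    for r in silhouettes("top",t):
        x,y=np.nonzero(r["pixels"])[::-1]
        print(t,round(r["conf"],2),np.round(r["at"],1),len(x),x.min(),x.max(),y.min(),y.max(),ray(c,r["at"],0).round())
    for r in tip_of("top",t): print("   tip",round(r["conf"],2),np.round(r["at"],1),ray(c,r["at"],0).round())
E
```

```text
{'mtx': array([[407.53453447,   0.        , 258.1320998 ],
       [  0.        , 407.53453447, 195.68360214],
       [  0.        ,   0.        ,   1.        ]]), 'position': array([ 278.90816105,  -42.10920094, 1183.55071157]), 'orientation': array([ 0.10494627, -0.09720689, -1.58686637])} {'mtx': array([[370.66409356,   0.        , 257.54590762],
       [  0.        , 370.66409356, 190.74648596],
       [  0.        ,   0.        ,   1.        ]]), 'position': array([  61.01190328, -787.07391809,  898.01091958]), 'orientation': array([ 0.77393907, -0.16657364, -0.42347636])} {'mtx': array([[294.70949628,   0.        , 254.91788688],
       [  0.        , 294.70949628, 193.20842331],
       [  0.        ,   0.        ,   1.        ]]), 'position': array([203.20847627, 594.52818259, 384.39547287]), 'orientation': array([-0.22920906, -0.14310243,  1.1238293 ])}
{'t': 0.0, 'qpos': array([ 1.11101205e+00,  4.23818188e-01,  1.63070644e+00,  3.49400513e-06,
        1.08858335e+00, -1.90027216e-02]), 'qvel': array([ 1.84564618e-03,  9.59942471e-06,  7.11070454e-04, -8.98943893e-04,
       
[... 962 characters left out ...]
 160.3] 163 297 310 151 166 [ 535. -182.    0.]
septa_jar 0.54 [295.5 203.3] 269 283 309 191 210 [ 407. -146.    0.]
   tip 0.65 [301.3 162.6] [ 528. -167.    0.]
ferrule_tin 0.6 [341.9 253.4] 324 335 354 240 259 [ 260. -275.    0.]
   tip 0.88 [341.2 214.5] [ 372. -278.    0.]
   tip 0.75 [341.9 250.2] [ 269. -276.    0.]
pad_small 0.79 [264.9 185.4] 712 249 278 174 201 [462. -58.   0.]
   tip 0.9 [262.6 187.9] [455. -51.   0.]
pad_large 0.64 [161.7 169.7] 739 150 179 155 184 [515. 246.   0.]
   tip 0.74 [263.6 184.3] [465. -54.   0.]
   tip 0.58 [160.  168.8] [517. 251.   0.]
amber_bottle 0.9 [344.6 166.7] 350 333 355 155 176 [ 513. -294.    0.]
   tip 0.8 [341.5 170.6] [ 502. -285.    0.]
```

View pics/top0.png

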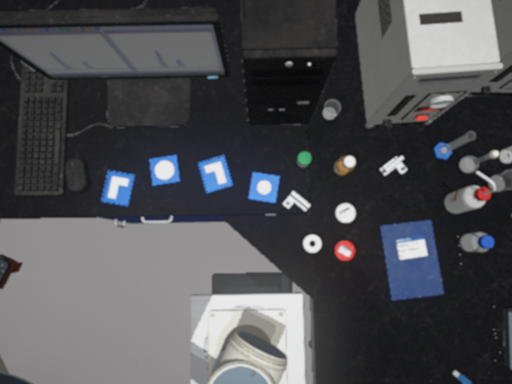

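View pics/scene0.png

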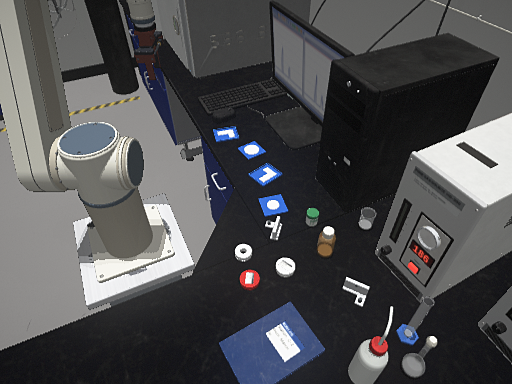

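```bash
python3 - <<'E'
from h import *
i=cv2.imread("pics/top0.png")
cv2.imwrite("pics/c0.png",np.vstack([cv2.resize(i[145:215,90:290],(800,280),interpolation=2),cv2.resize(i[145:215,250:420],(800,320),interpolation=2)]))
E
```

```text
(no output)
```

View pics/c0.png

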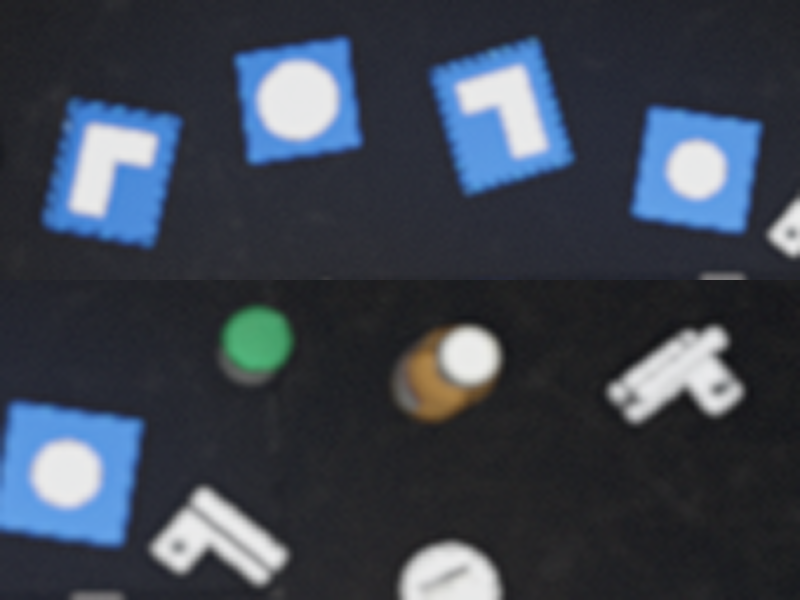

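{"api": "arm_command", "payload": {
  "targets": [
    [0,0,0,0.113],
    [0,0,0,0.113],
    [0,0,0,0.113],
    [0,0,0,0.113],
    [0,0,0,0.113],
    [0,0,0,0.113],
    [0,0,0,0.113],
    [0,0,0,0.113],
    [0,0,0,0.113],
    [0,0,0,0.113]
  ]
}}

```text
t: 1.83
ee_pos: [266.6, 565.2, 239.7]
orientation: [-1.571, 0.004, -0.004]
ft_force: [-0.1, -0.4, -0.3]
width: 88.0
```

{"api": "arm_command", "payload": {
  "targets": [
    [9,0,-25,0],
    [9,0,-25,0],
    [9,0,-25,0],
    [9,0,-25,0],
    [9,0,-25,0],
    [9,0,-25,0],
    [9,0,-25,0],
    [9,0,-25,0],
    [9,0,-25,0],
    [9,0,-25,0],
    [9,0,-25,0],
    [9,0,-25,0],
    [9,0,-25,0],
    [9,0,-25,0],
    [9,0,-25,0],
    [9,0,-25,0],
    [9,0,-25,0],
    [9,0,-25,0],
    [0,0,0,0],
    [0,0,0,0]
  ]
}}

```text
t: 3.5
ee_pos: [429.0, 114.4, 239.8]
orientation: [-1.571, 0.002, -0.002]
ft_force: [-0.2, 0.2, -0.0]
width: 87.9
```

```bash
cat >> h.py <<'E'
def look(f,things):
    o=get_obs(); c=cam("wrist"); i=get_image("wrist"); cv2.imwrite("pics/"+f,i)
    print(o["t"],o["ee_pos"].round(1))
    for t in things.split():
        for r in silhouettes("wrist",t):
            x,y=np.nonzero(r["pixels"])[::-1]
            print(t,round(r["conf"],2),np.round(r["at"],1),len(x),x.min(),x.max(),y.min(),y.max(),ray(c,r["at"],4).round())
    np.savez("pics/"+f+".npz",K=c[0],p=c[1],R=c[2])
def blobs(f,z,m,amin=200):
    d=np.load("pics/"+f+".npz"); c=(d["K"],d["p"],d["R"]); i=cv2.imread("pics/"+f)
    for k in cv2.findContours(m(i.astype(int)).astype(np.uint8)*255,cv2.RETR_EXTERNAL,cv2.CHAIN_APPROX_NONE)[0]:
        if cv2.contourArea(k)<amin: continue
        w=np.array([ray(c,q+0.0,z)[:2] for q in k[:,0]],np.float32); (cx,cy),s,a=cv2.minAreaRect(w)
        b=cv2.moments(w.reshape(-1,1,2)); print("px",k[:,0].mean(0).round(),"rect",np.round([cx,cy],1),np.round(s,1),"ang",np.round(np.radians(a),3),"centroid",np.round([b["m10"]/b["m00"],b["m01"]/b["m00"]],1),"area",round(abs(b["m00"])))
blue=lambda i:(i[...,0]>i[...,2]+50)
white=lambda i:(i.min(2)>150)
E
python3 - <<'E'
from h import *
look("w1.png","tray_left tray_right pad_small pad_large")
print("BLUE");blobs("w1.png",4,blue)
print("WHITE");blobs("w1.png",4,white)
E
```

```text
3.5 [429.  114.4 239.8]
tray_left 0.89 [305.7 189. ] 4242 265 347 153 227 [496.  89.   4.]
tray_right 0.37 [305.5 189.1] 4234 265 346 154 227 [495.  89.   4.]
pad_small 0.89 [273.3 268.4] 931 248 305 257 312 [454. -28.   4.]
pad_large 0.97 [321.9  67.7] 4738 288 357 30 109 [509. 239.   4.]
BLUE
px [276. 268.] rect [459.2 -24.3] [34.8 86.1] ang 1.568 centroid [456.3 -26.5] area 2131
px [308. 190.] rect [497.7  86.1] [98.6 85.2] ang 0.279 centroid [497.9  86.2] area 8078
px [324.  69.] rect [511.6 236.8] [83.3 83.3] ang 0.139 centroid [511.7 236.8] area 6718
WHITE
px [247. 333.] rect [ 411.4 -140.2] [43.9 53.4] ang 0.849 centroid [ 415.5 -135.5] area 1440
px [312. 193.] rect [497.8  85.9] [68.5 53.5] ang 0.293 centroid [504.9  81.9] area 2339
px [161. 125.] rect [309.3 172.8] [12.3 39.3] ang 1.568 centroid [309.3 172.8] area 410
px [318.  72.] rect [508.4 236.3] [69.3 76.4] ang 0.136 centroid [504.9 234.5] area 4413
px [107. 134.] rect [247.  149.7] [373.3 284.3] ang 1.352 centroid [230.4 189.5] area 53259
```

View pics/w1.png

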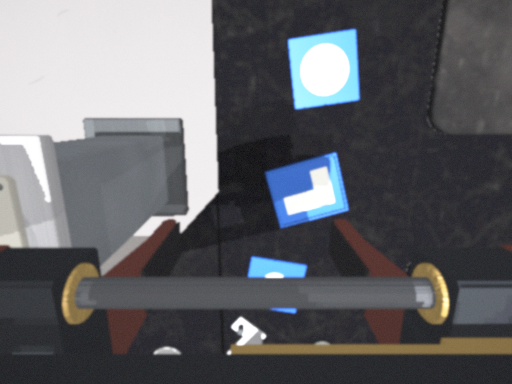

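```bash
python3 - <<'E'
from h import *
c=cam("top"); np.savez("pics/top0.png.npz",K=c[0],p=c[1],R=c[2])
i=cv2.imread("pics/top0.png"); cv2.imwrite("pics/t4.png",cv2.resize(i,None,fx=4,fy=4,interpolation=2))
K=c[0].copy(); K[:2]*=4; K[:2,2]+=1.5; np.savez("pics/t4.png.npz",K=K,p=c[1],R=c[2])
print("BLUE");blobs("t4.png",4,lambda i:blue(i)&(i[...,0]>130),3000)
print("WHITE4");blobs("t4.png",4,lambda i:i.min(2)>130,1500)
print("GREEN47");blobs("t4.png",47,lambda i:i[...,1]>i[...,2]+40 ,1500)
E
```

```text
BLUE
px [1646. 1041.] rect [ 240.3 -470.9] [209.2 144.9] ang 0.098 centroid [ 240.4 -470.8] area 28772
px [1056.  749.] rect [456.7 -54.3] [85.1 85.1] ang 1.392 centroid [456.6 -54.2] area 6959
px [472. 752.] rect [462.9 373.9] [84.8 98.5] ang 1.378 centroid [462.8 373.7] area 7920
px [861. 696.] rect [499.4  88.4] [99.3 85. ] ang 0.273 centroid [499.1  88.3] area 8094
px [658. 681.] rect [513.7 237.8] [84.9 85.3] ang 0.137 centroid [513.7 237.9] area 6921
WHITE4
px [1379. 1005.] rect [ 267.7 -282.1] [39.8 25.4] ang 1.067 centroid [ 267.5 -281.4] area 879
px [1646.  995.] rect [ 272.7 -473.9] [59.9 86.8] ang 0.13 centroid [ 270.4 -473.2] area 4583
px [1249.  974.] rect [ 290.6 -189.6] [56.  53.5] ang 1.553 centroid [ 290.7 -189.7] area 2346
px [ 660. 1232.] rect [146.6 268.7] [898.5 463.6] ang 1.555 centroid [130.3 295.1] area 346370
px [1382.  852.] rect [ 377.8 -289.3] [60.2 59.6] ang 1.552 centroid [ 377.2 -289.1] area 2809
px [1185.  808.] rect [ 405.  -148.1] [70.2 54.6] ang 0.87 centroid [ 413.1 -147.3] area 2527
px [1893.  789.] rect [ 414.9 -660.7] [65.5 58.2] ang 0.315 centr
[... 1001 characters left out ...]
.6] ang 0.097 centroid [ 715.6 -595.6] area 1142
px [1806.  144.] rect [ 920.8 -641.9] [246.  279.3] ang 0.053 centroid [ 915.8 -637.6] area 64100
GREEN47
px [1056.  749.] rect [450.4 -54.1] [79.5 80.2] ang 1.392 centroid [450.3 -53.9] area 6078
px [472. 752.] rect [456.4 358.5] [79.6 94.2] ang 1.379 centroid [456.  358.3] area 6951
px [862. 696.] rect [491.4  83.5] [94.5 80.7] ang 0.27 centroid [491.2  83.3] area 7154
px [658. 681.] rect [505.2 227.8] [79.3 80.5] ang 0.136 centroid [505.2 227.6] area 6038
px [1219.  632.] rect [ 533.1 -171. ] [42.  40.6] ang 1.551 centroid [ 532.6 -171. ] area 1337
px [1768.  606.] rect [ 543.4 -562.1] [47.6 42.7] ang 0.609 centroid [ 542.3 -560.2] area 916
```

{"api": "arm_command", "payload": {
  "targets": [
    [0,0,-25,0],
    [0,0,-25,0],
    [0,0,-25,0],
    [0,0,-25,0],
    [0,0,-25,0],
    [0,0,-25,0],
    [0,0,-25,0],
    [0,0,-25,0],
    [0,0,-25,0],
    [0,0,-25,0],
    [0,0,-25,0],
    [0,0,-25,0],
    [0,0,0,0.113],
    [0,0,0,0.113],
    [0,0,0,0.113],
    [0,0,0,0.113],
    [0,0,0,0],
    [0,0,0,0]
  ]
}}

```text
t: 5.25
ee_pos: [428.8, -184.1, 239.7]
orientation: [-1.542, 0.351, -0.351]
ft_force: [-0.1, -1.2, -0.1]
width: 88.1
```

```bash
python3 - <<'E'
from h import *
look("w2.png","bracket_left bracket_right septa_jar ferrule_tin amber_bottle pad_small")
print("BLUE");blobs("w2.png",4,blue)
print("WHITE");blobs("w2.png",4,white)
print("GREEN");blobs("w2.png",47,lambda i:i[...,1]>i[...,2]+40)
E
```

```text
5.25 [ 428.8 -184.1  239.7]
bracket_left 0.69 [229.8 150.8] 1401 209 250 125 186 [ 410. -147.    4.]
septa_jar 0.75 [230.8 149.6] 1375 210 250 126 187 [ 412. -146.    4.]
septa_jar 0.7 [329.3 131.1] 1125 310 349 111 147 [ 535. -179.    4.]
ferrule_tin 0.76 [252.3 252.9] 1222 233 271 235 273 [ 373. -289.    4.]
ferrule_tin 0.73 [184.5 270.2] 443 170 202 259 276 [ 274. -271.    4.]
ferrule_tin 0.21 [230.6 150. ] 1277 210 250 127 186 [ 411. -147.    4.]
amber_bottle 0.8 [352.2 213.9] 1461 323 379 195 248 [ 521. -296.    4.]
pad_small 0.78 [229.6  62.7] 4682 188 268 23 106 [457. -53.   4.]
BLUE
px [237. 341.] rect [ 282.6 -406. ] [ 46.7 123.4] ang 1.384 centroid [ 293.5 -410.4] area 2885
px [229.  64.] rect [455.  -55.7] [83.  83.4] ang 1.395 centroid [455.  -55.6] area 6717
WHITE
px [ 89. 297.] rect [ 123.9 -249.3] [35.8 34.3] ang 0.569 centroid [ 123.3 -249.1] area 749
px [253. 255.] rect [ 372.4 -292.9] [62.  60.6] ang 0.396 centroid [ 372.4 -292.6] area 2912
px [368. 234.] rect [ 530.5 -332.6] [21.3 56.7] ang 0.357 centroid [ 530.6 -333.4] area 897
px [484. 228.] rect [ 671.6 -390.6] [64.3 86.2] ang 1.341 centroid [ 682.  -394.8] area 3408
px [163. 216.] rect [ 286.7 -185.8] [42.2 57.2] ang 1.396 centroid [ 286.8 -183.9] area 1426
px [ 26. 203.] rect [146.6 -95.8] [155.3 101. ] ang 0.907 centroid [ 123.9 -102.3] area 8228
px [231. 153.] rect [ 400.6 -151.4] [74.2 51.3] ang 0.871 centroid [ 411.  -148.4] area 2041
px [474. 139.] rect [ 695.7 -269.5] [52.9 87.9] ang 1.123 centroid [ 698.3 -269.6] area 3438
px [228.  64.] rect [454.9 -56.1] [75.9 76.5] ang 1.396 centroid [455.7 -56.4] area 5415
px [54. 40.] rect [282.1  58.9] [103.7 130.1] ang 0.965 centroid [279.7  55.8] area 11098
GREEN
px [333. 128.] rect [ 530.7 -172.3] [40.2 39.8] ang 0.35 centroid [ 530.8 -172. ] area 1236
px [229.  64.] rect [455.4 -63.1] [72.  71.9] ang 1.395 centroid [455.4 -63. ] area 5015
```

View pics/w2.png

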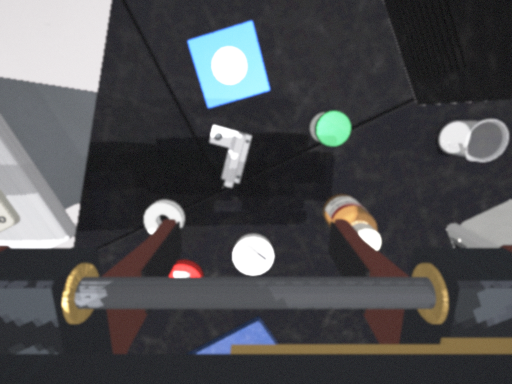

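```bash
cat >> h.py <<'E'
from scipy.optimize import minimize
def fit(f,s,x0,z0=0):
    """s=+1 left, -1 right; x0=(x,y,yaw)"""
    d=np.load("pics/"+f+".npz"); c=(d["K"],d["p"],d["R"]); i=cv2.imread("pics/"+f)
    box=lambda a,b,e,g,h,k:[(x,s*y,z+z0) for x in(a,b) for y in(e,g) for z in(h,k)]
    B=[box(-32,32,-12,12,0,5),box(10,32,12,38,0,5),box(-32,32,-5,5,5,38)]
    u=proj(c,(x0[0],x0[1],10+z0)); r=int(np.linalg.norm(proj(c,(x0[0]+75,x0[1],10+z0))-u)); S=8 if r<60 else 2
    x1,y1=(u-r).astype(int).clip(0); g=cv2.resize(i[y1:y1+2*r,x1:x1+2*r].min(2),None,fx=S,fy=S,interpolation=cv2.INTER_LINEAR)
    t,m=cv2.threshold(g,0,1,cv2.THRESH_OTSU); m=(g>t*0.85).astype(np.uint8)
    n,l,st,ce=cv2.connectedComponentsWithStats(m); j=1+np.argmin([np.hypot(*(ce[k]-S*(u-[x1,y1])))/np.sqrt(st[k,4]) for k in range(1,n)]); m=(l==j).astype(np.uint8)
    def iou(p):
        a=np.zeros_like(m); C,Sn=np.cos(p[2]*.02),np.sin(p[2]*.02)
        for b in B:
            q=np.array([proj(c,(p[0]+C*x-Sn*y,p[1]+Sn*x+C*y,z)) for x,y,z in b]); q=(q-[x1,y1]+.5)*S-.5
            cv2.fillConvexPoly(a,cv2.convexHull(np.round(q).astype(np.int32)),1)
        return -(a&m).sum()/(a|m).sum()
    o=min((minimize(iou,[x0[0]+dx,x0[1]+dy,x0[2]/.02],method="Nelder-Mead",options=dict(initial_simplex=np.array([x0[0]+dx,x0[1]+dy,x0[2]/.02])+np.vstack([np.zeros(3),6*np.eye(3)]))) for dx in(-4,4) for dy in(-4,4)),key=lambda o:o.fun)
    print(f,o.x[:2].round(1),"yaw",round(o.x[2]*.02,3),"iou",round(-o.fun,3))
E
python3 - <<'E'
from h import *
fit("top0.png",1,(415,-140,.87)); fit("w2.png",1,(415,-140,.87)); fit("top0.png",-1,(508,-440,-.8))
o=get_obs(); M=R.from_rotvec(o["orientation"]).as_matrix(); print(np.arctan2(M[1,0],M[0,0]))
E
```

```text
top0.png [379. -98.] yaw 0.39 iou -0.0
w2.png [379. -98.] yaw 0.39 iou -0.0
top0.png [ 488. -492.] yaw -0.16 iou -0.0
-0.45103981751047906h.py:44: RuntimeWarning: overflow encountered in scalar negative
  return -(a&m).sum()/(a|m).sum()
```

```bash
sed -i 's/return -(a&m).sum()/return -float((a\&m).sum())/' h.py; python3 - <<'E'
from h import *
fit("top0.png",1,(415,-140,.87)); fit("w2.png",1,(415,-140,.87)); fit("top0.png",-1,(508,-440,-.8))
E
```

```text
top0.png [ 414.7 -155.9] yaw 0.893 iou 0.782
w2.png [ 412.9 -157.1] yaw 0.872 iou 0.924
top0.png [ 512.3 -429.5] yaw -0.892 iou 0.778
```

{"api": "arm_command", "payload": {
  "gripper": 55,
  "targets": [
    [0,0,0,0.12],
    [0,0,0,0.12],
    [-14.7,0,5,0],
    [-14.7,0,5,0],
    [0,25,0,0],
    [0,25,0,0],
    [0,25,0,0],
    [0,25,0,0],
    [0,25,0,0],
    [0,25,0,0],
    [0,20,0,0],
    [0,8,0,0],
    [0,8,0,0],
    [0,8,0,0],
    [0,8,0,0],
    [0,8,0,0],
    [0,0,0,0]
  ]
}}

```text
t: 7.02
ee_pos: [412.1, -158.1, 28.9]
orientation: [-1.502, 0.542, -0.541]
ft_force: [-1.0, -0.1, -0.7]
width: 48.4
```

{"api": "arm_command", "payload": {
  "gripper": 0,
  "targets": [
    [0,0,0,0],
    [0,0,0,0],
    [0,0,0,0],
    [0,0,0,0],
    [0,0,0,0],
    [0,0,0,0],
    [0,0,0,0],
    [0,0,0,0]
  ]
}}

```text
t: 7.68
ee_pos: [412.6, -158.4, 29.9]
orientation: [-1.502, 0.541, -0.542]
ft_force: [-0.4, 0.6, 4.2]
width: 9.7
```

{"api": "arm_command", "payload": {
  "targets": [
    [0,-10,0,0],
    [0,-25,0,0],
    [0,-25,0,0],
    [0,0,0,0.1208],
    [0,0,0,0.1208],
    [0,0,0,0.1208],
    [0,0,0,0.1208],
    [0,0,0,0.1208],
    [-20,0,14.76,0],
    [-20,0,14.76,0],
    [-20,0,14.76,0],
    [-20,0,14.76,0],
    [-20,0,14.76,0],
    [-20,0,14.76,0],
    [-20,0,14.76,0],
    [-20,0,14.76,0],
    [-20,0,14.76,0],
    [-20,0,14.76,0],
    [0,0,0,0],
    [0,0,0,0]
  ]
}}

```text
t: 9.35
ee_pos: [500.2, 75.2, 90.0]
orientation: [-1.328, 1.003, -1.003]
ft_force: [-0.9, -0.8, -1.6]
width: 9.6
```

```bash
python3 - <<'E'
from h import *
look("w3.png","")
o=get_obs(); M=R.from_rotvec(o["orientation"]).as_matrix(); print(np.arctan2(M[1,0],M[0,0]),o["width"],o["ft_force"])
E
```

```text
9.35 [500.2  75.2  90. ]
-1.2947468181092505 9.77132953426823 [-0.77442458  0.54991146 -1.48072714]
```

View pics/w3.png

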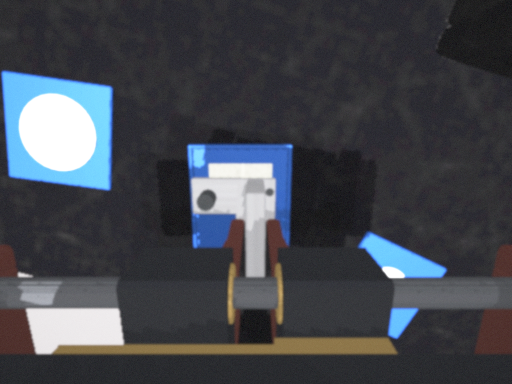

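{"api": "arm_command", "payload": {
  "targets": [
    [0,20,0,0],
    [0,15,0,0],
    [0,8,0,0],
    [0,4,0,0],
    [0,3,0,0],
    [0,3,0,0],
    [0,2,0,0],
    [0,0,0,0],
    [0,0,0,0]
  ]
}}

```text
t: 10.15
ee_pos: [500.4, 74.3, 35.0]
orientation: [-1.326, 1.004, -1.005]
ft_force: [-0.2, -0.2, -1.4]
width: 9.7
```

{"api": "arm_command", "payload": {
  "gripper": 30,
  "targets": [
    [0,0,0,0],
    [0,0,0,0],
    [0,0,0,0],
    [0,0,0,0],
    [0,-5,0,0],
    [0,-20,0,0],
    [0,-30,0,0],
    [0,-30,0,0],
    [0,-30,0,0],
    [0,-30,0,0],
    [0,-30,0,0],
    [0,0,0,0],
    [0,0,0,0]
  ]
}}

```text
t: 11.23
ee_pos: [501.2, 74.4, 211.7]
orientation: [-1.324, 1.001, -1.007]
ft_force: [0.5, 0.5, -0.3]
width: 26.3
```

```bash
python3 - <<'E'
from h import *
look("w4.png","")
fit("w4.png",1,(502,74.7,.276),4)
print("BLUE");blobs("w4.png",4,blue)
E
```

```text
11.2333 [501.2  74.4 211.7]
w4.png [500.9  75. ] yaw 0.245 iou 0.7
BLUE
px [343. 227.] rect [458.6 -55.9] [84.1 76.6] ang 1.396 centroid [469.9 -52. ] area 3485
px [244. 174.] rect [495.9  86.7] [98.  84.2] ang 0.275 centroid [495.6  86.9] area 7946
px [ 21. 140.] rect [456.2 359.6] [58.7 99.9] ang 1.382 centroid [454.7 351.3] area 3447
px [124. 127.] rect [511.7 236.2] [83.3 82.9] ang 0.135 centroid [511.7 236.5] area 6741
```

View pics/w4.png

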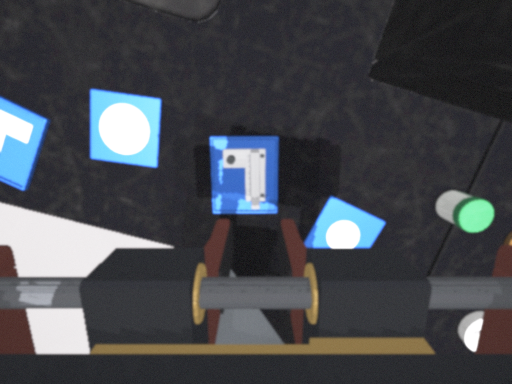

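{"api": "arm_command", "payload": {
  "gripper": 55,
  "targets": [
    [0,0,0,-0.1207],
    [0,0,0,-0.1207],
    [0,0,0,-0.1207],
    [0,0,0,-0.1207],
    [0,0,0,-0.1207],
    [0,0,0,-0.1207],
    [0,0,0,-0.1207],
    [2,0,-24.5,0],
    [2,0,-24.5,0],
    [2,0,-24.5,0],
    [2,0,-24.5,0],
    [2,0,-24.5,0],
    [2,0,-24.5,0],
    [2,0,-24.5,0],
    [2,0,-24.5,0]
  ]
}}

```text
t: 12.53
ee_pos: [427.4, -109.8, 208.1]
orientation: [-1.542, 0.356, -0.351]
ft_force: [-0.5, 0.5, -0.7]
width: 48.3
```

{"api": "arm_command", "payload": {
  "targets": [
    [12.2,0,-20.7,0],
    [12.2,0,-20.7,0],
    [12.2,0,-20.7,0],
    [12.2,0,-20.7,0],
    [12.2,0,-20.7,0],
    [12.2,0,-20.7,0],
    [12.2,0,-20.7,0],
    [12.2,0,-20.7,0],
    [12.2,0,-20.7,0],
    [12.2,0,-20.7,0],
    [12.2,0,-20.7,0],
    [12.2,0,-20.7,0],
    [12.2,0,-20.7,0],
    [12.2,0,-20.7,0],
    [12.2,0,-20.7,0],
    [0,0,0,0],
    [0,0,0,0]
  ]
}}

```text
t: 13.95
ee_pos: [457.5, -468.3, 207.3]
orientation: [-1.539, 0.357, -0.353]
ft_force: [0.4, -0.2, -0.0]
width: 48.0
```

```bash
python3 - <<'E'
from h import *
look("w5.png","bracket_right")
fit("w5.png",-1,(511,-430,-.89))
o=get_obs(); M=R.from_rotvec(o["orientation"]).as_matrix(); print(np.arctan2(M[1,0],M[0,0]),o["ee_pos"],o["qpos"])
E
```

```text
13.95 [ 457.5 -468.3  207.3]
bracket_right 0.91 [286.1 127.2] 1714 255 314 103 166 [ 513. -433.    4.]
w5.png [ 511.8 -428.2] yaw -0.91 iou 0.906
-0.45105835159523583 [ 457.71000173 -466.9459445   208.01180295] [-8.13684787e-01  5.00907816e-01  1.58329890e+00  2.50613881e-04
  1.06073217e+00 -3.62747036e-01]
```

View pics/w5.png

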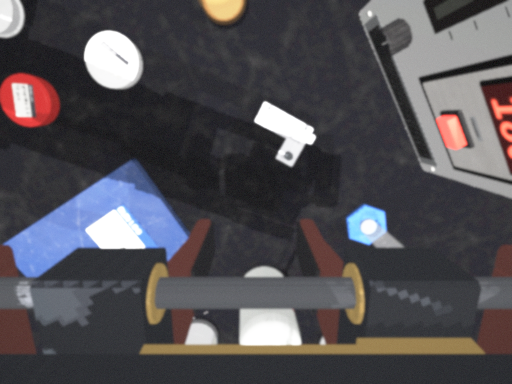

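{"api": "arm_command", "payload": {
  "targets": [
    [10,0,19.8,0],
    [10,0,19.8,0],
    [10,0,19.8,0],
    [0,0,0,-0.1247],
    [0,0,0,-0.1247],
    [0,0,0,-0.1247],
    [0,0,0,-0.1247],
    [0,0,0,-0.1247],
    [0,0,0,-0.1247],
    [0,0,0,-0.1247],
    [0,0,0,-0.1247],
    [0,0,0,-0.1247],
    [0,25,0,0],
    [0,25,0,0],
    [0,25,0,0],
    [0,25,0,0],
    [0,0,0,0],
    [0,0,0,0]
  ]
}}

```text
t: 15.55
ee_pos: [510.5, -426.1, 108.4]
orientation: [-1.503, -0.524, 0.527]
ft_force: [-0.0, -0.9, 0.4]
width: 48.2
```

```bash
python3 - <<'E'
from h import *
o=get_obs(); M=R.from_rotvec(o["orientation"]).as_matrix(); print(np.arctan2(M[1,0],M[0,0]),o["ee_pos"],o["ft_force"],M[:,1])
E
```

```text
0.6721143400847468 [ 510.47664502 -426.13078989  108.44999354] [-0.04684265 -0.88807399  0.4387206 ] [-0.0029707   0.00264225 -0.9999921 ]
```

{"api": "arm_command", "payload": {
  "targets": [
    [0,25,0,0],
    [0,20,0,0],
    [0,12,0,0],
    [0,8,0,0],
    [0,8,0,0],
    [0,6,0,0],
    [0,0,0,0]
  ]
}}

```text
t: 16.13
ee_pos: [511.2, -427.8, 30.2]
orientation: [-1.506, -0.525, 0.526]
ft_force: [-0.4, -0.4, 0.2]
width: 48.4
```

{"api": "arm_command", "payload": {
  "gripper": 0,
  "targets": [
    [0,0,0,0],
    [0,0,0,0],
    [0,0,0,0],
    [0,0,0,0],
    [0,0,0,0],
    [0,0,0,0],
    [0,0,0,0],
    [0,0,0,0]
  ]
}}

```text
t: 16.8
ee_pos: [511.4, -428.0, 30.9]
orientation: [-1.506, -0.525, 0.525]
ft_force: [0.2, -0.3, 1.7]
width: 10.0
```

{"api": "arm_command", "payload": {
  "targets": [
    [0,-10,0,0],
    [0,-30,0,0],
    [0,-30,0,0],
    [0,-30,0,0],
    [0,-30,0,0],
    [9.47,0,22.37,0],
    [9.47,0,22.37,0],
    [9.47,0,22.37,0],
    [9.47,0,22.37,0],
    [9.47,0,22.37,0],
    [9.47,0,22.37,0],
    [9.47,0,22.37,0],
    [9.47,0,22.37,0],
    [9.47,0,22.37,0],
    [9.47,0,22.37,0],
    [9.47,0,22.37,0],
    [9.47,0,22.37,0],
    [9.47,0,22.37,0],
    [9.47,0,22.37,0]
  ]
}}

```text
t: 18.38
ee_pos: [419.9, -99.2, 161.2]
orientation: [-1.507, -0.526, 0.525]
ft_force: [0.6, 0.3, -0.4]
width: 9.9
```

{"api": "arm_command", "payload": {
  "targets": [
    [0,0,0,-0.1178],
    [0,0,0,-0.1178],
    [0,0,0,-0.1178],
    [0,0,0,-0.1178],
    [0,0,0,-0.1178],
    [0,0,0,-0.1178],
    [34.67,0,3.64,0],
    [34.67,0,3.64,0],
    [34.67,0,3.64,0],
    [34.67,0,3.64,0],
    [34.67,0,3.64,0],
    [34.67,0,3.64,0],
    [34.67,0,3.64,0],
    [34.67,0,3.64,0],
    [34.67,0,3.64,0],
    [34.67,0,3.64,0],
    [34.67,0,3.64,0],
    [34.67,0,3.64,0],
    [34.67,0,3.64,0],
    [34.67,0,3.64,0]
  ]
}}

```text
t: 20.05
ee_pos: [463.1, 387.6, 161.2]
orientation: [-1.294, -1.066, 1.066]
ft_force: [-0.1, -0.5, -0.6]
width: 9.8
```

{"api": "arm_command", "payload": {
  "targets": [
    [0,0,0,0],
    [0,0,0,0],
    [0,0,0,0]
  ]
}}

```text
t: 20.3
ee_pos: [462.8, 385.3, 160.6]
orientation: [-1.294, -1.066, 1.068]
ft_force: [0.3, 0.5, -1.1]
width: 10.0
```

```bash
python3 - <<'E'
from h import *
look("w6.png","")
o=get_obs(); M=R.from_rotvec(o["orientation"]).as_matrix(); print(np.arctan2(M[1,0],M[0,0]),o["width"],o["ft_force"])
blobs("w6.png",4,blue)
E
```

```text
20.3 [462.8 385.3 160.6]
1.3777802219492423 9.697635020322698 [-0.70018595 -0.12280965 -1.04821979]
px [ 21. 248.] rect [485.4 112.4] [87.6 30.8] ang 0.28 centroid [484.4 116.1] area 1740
px [125. 239.] rect [503.5 236. ] [66.8 83.6] ang 0.134 centroid [492.1 232. ] area 2367
px [243. 179.] rect [461.1 371.3] [83.1 97.2] ang 1.379 centroid [447.9 365.5] area 4341
```

View pics/w6.png

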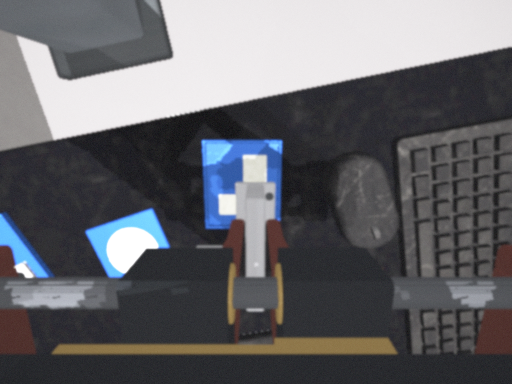

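{"api": "arm_command", "payload": {
  "targets": [
    [0,25,0,0],
    [0,25,0,0],
    [0,25,0,0],
    [0,20,0,0],
    [0,12,0,0],
    [0,7,0,0],
    [0,4,0,0],
    [0,3,0,0],
    [0,2,0,0],
    [0,2,0,0],
    [0,0,0,0],
    [0,0,0,0]
  ]
}}

```text
t: 21.35
ee_pos: [463.6, 386.1, 36.2]
orientation: [-1.294, -1.067, 1.065]
ft_force: [-0.6, 0.4, -1.2]
width: 9.9
```

{"api": "arm_command", "payload": {
  "gripper": 30,
  "targets": [
    [0,0,0,0],
    [0,0,0,0],
    [0,0,0,0],
    [0,0,0,0],
    [0,-5,0,0],
    [0,-20,0,0],
    [0,-30,0,0],
    [0,-30,0,0],
    [0,-30,0,0],
    [0,-30,0,0],
    [0,-30,0,0],
    [0,0,0,0],
    [0,0,0,0]
  ]
}}

```text
t: 22.43
ee_pos: [464.2, 386.6, 213.0]
orientation: [-1.294, -1.07, 1.062]
ft_force: [-0.2, -0.0, -0.3]
width: 26.4
```

```bash
python3 - <<'E'
from h import *
look("w7.png","")
fit("w7.png",-1,(464,385,-.19),4)
o=get_obs(); M=R.from_rotvec(o["orientation"]).as_matrix(); print(np.arctan2(M[1,0],M[0,0]),o["qpos"])
blobs("w7.png",4,blue)
E
```

```text
22.4333 [464.2 386.6 213. ]
w7.png [461.8 384.9] yaw -0.177 iou 0.819
1.3779814856369124 [ 6.74639236e-01  4.23984822e-01  1.70298583e+00 -2.91019796e-05
  1.01355071e+00 -7.03326587e-01]
px [ 40. 241.] rect [495.9  89.8] [98.5 79.6] ang 0.273 centroid [490.1 101.6] area 4292
px [147. 223.] rect [509.2 236.8] [79.3 84. ] ang 0.137 centroid [496.3 240.8] area 2697
px [242. 172.] rect [460.9 371.2] [83.3 96.9] ang 1.378 centroid [460.9 371.3] area 7959
```

View pics/w7.png

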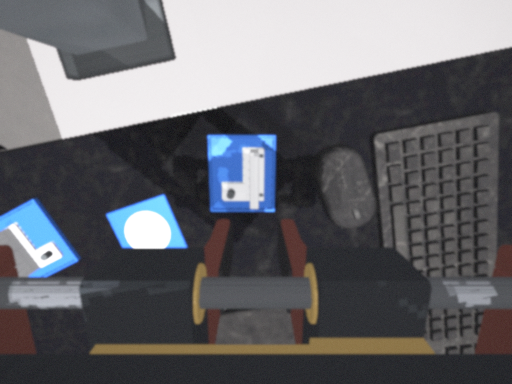

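{"api": "arm_command", "payload": {
  "gripper": 80,
  "targets": [
    [0,0,0,0.1198],
    [0,0,0,0.1198],
    [0,0,0,0.1198],
    [0,0,0,0.1198],
    [0,0,0,0.1198],
    [0,0,0,0.1198],
    [0,0,0,0.1198],
    [0,0,0,0.1198],
    [0,0,0,0.1198],
    [-15.58,0,-36.75,0],
    [-15.58,0,-36.75,0],
    [-15.58,0,-36.75,0],
    [-15.58,0,-36.75,0],
    [-15.58,0,-36.75,0],
    [-15.58,0,-36.75,0],
    [-15.58,0,-36.75,0],
    [-15.58,0,-36.75,0],
    [-15.58,0,-36.75,0],
    [-15.58,0,-36.75,0],
    [-15.58,0,-36.75,0]
  ]
}}

```text
t: 24.15
ee_pos: [417.3, -52.5, 209.4]
orientation: [-1.557, -0.233, 0.238]
ft_force: [0.9, -0.3, 1.1]
width: 70.2
```

{"api": "arm_command", "payload": {
  "targets": [
    [11.8,0,-24.9,0],
    [11.8,0,-24.9,0],
    [11.8,0,-24.9,0],
    [11.8,0,-24.9,0],
    [11.8,0,-24.9,0],
    [11.8,0,-24.9,0],
    [0,25,0,0],
    [0,25,0,0],
    [0,25,0,0],
    [0,0,0,0],
    [0,0,0,0]
  ]
}}

```text
t: 25.07
ee_pos: [528.9, -172.1, 133.5]
orientation: [-1.555, -0.231, 0.239]
ft_force: [-0.1, 0.2, 1.3]
width: 70.3
```

```bash
python3 - <<'E'
from h import *
look("w8.png","amber_bottle")
o=get_obs(); M=R.from_rotvec(o["orientation"]).as_matrix(); print(np.arctan2(M[1,0],M[0,0]),o["ee_pos"])
print("GREEN");blobs("w8.png",47,lambda i:i[...,1]>i[...,2]+40)
E
```

```text
25.0667 [ 528.9 -172.1  133.5]
amber_bottle 0.94 [191.4 322.2] 2665 161 224 264 353 [ 505. -334.    4.]
0.299926993353193 [ 530.95571307 -172.74117293  136.06229435]
GREEN
px [259. 203.] rect [ 530.9 -171.4] [37.9 39.4] ang 0.302 centroid [ 530.9 -171.6] area 1151
px [216.  43.] rect [463.7 -63.5] [68.1 68. ] ang 1.394 centroid [465.5 -67.3] area 4011
```

View pics/w8.png

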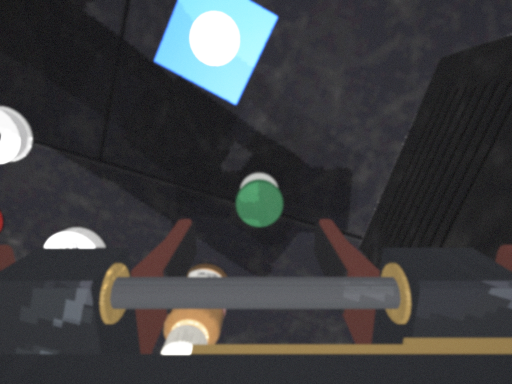

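{"api": "arm_command", "payload": {
  "targets": [
    [0,25,0.5,0],
    [0,25,0,0],
    [0,20,0,0],
    [0,12,0,0],
    [0,9,0,0],
    [0,8,0,0],
    [0,6,0,0],
    [0,0,0,0]
  ]
}}

```text
t: 25.83
ee_pos: [530.6, -172.3, 30.3]
orientation: [-1.558, -0.235, 0.236]
ft_force: [0.1, 0.6, 0.7]
width: 70.2
```

{"api": "arm_command", "payload": {
  "gripper": 0,
  "targets": [
    [0,0,0,0],
    [0,0,0,0],
    [0,0,0,0],
    [0,0,0,0],
    [0,0,0,0],
    [0,0,0,0],
    [0,0,0,0],
    [0,0,0,0]
  ]
}}

```text
t: 26.5
ee_pos: [530.9, -172.4, 31.0]
orientation: [-1.558, -0.236, 0.235]
ft_force: [-0.1, 1.3, 4.7]
width: 38.8
```

{"api": "arm_command", "payload": {
  "targets": [
    [0,-10,0,0],
    [0,-20,0,0],
    [0,-20,0,0],
    [-5.27,0,19.2,0],
    [-5.27,0,19.2,0],
    [-5.27,0,19.2,0],
    [-5.27,0,19.2,0],
    [-5.27,0,19.2,0],
    [-5.27,0,19.2,0],
    [-5.27,0,19.2,0],
    [0,0,0,0],
    [0,20,0,0],
    [0,12,0,0],
    [0,5,0,0],
    [0,3,0,0],
    [0,3,0,0],
    [0,2,0,0],
    [0,0,0,0],
    [0,0,0,0]
  ]
}}

```text
t: 28.08
ee_pos: [456.0, -54.9, 35.9]
orientation: [-1.558, -0.236, 0.235]
ft_force: [0.8, 0.4, -0.5]
width: 38.7
```

{"api": "arm_command", "payload": {
  "gripper": 75,
  "targets": [
    [0,0,0,0],
    [0,0,0,0],
    [0,0,0,0],
    [0,0,0,0],
    [0,0,0,0],
    [0,-5,0,0],
    [0,-20,0,0],
    [0,-30,0,0],
    [0,-30,0,0],
    [0,-30,0,0],
    [0,-30,0,0],
    [0,-30,0,0],
    [0,0,0,0],
    [0,0,0,0]
  ]
}}

```text
t: 29.25
ee_pos: [456.7, -54.9, 212.5]
orientation: [-1.559, -0.239, 0.232]
ft_force: [-0.2, -0.2, -0.5]
width: 65.4
```

```bash
python3 - <<'E'
from h import *
look("w9.png","septa_jar pad_small amber_bottle")
o=get_obs(); M=R.from_rotvec(o["orientation"]).as_matrix(); print(np.arctan2(M[1,0],M[0,0]),o["ee_pos"])
print("GREEN");blobs("w9.png",51,lambda i:(i[...,1]>i[...,2]+40)&(i[...,1]>i[...,0]+20))
blobs("w9.png",4,blue)
E
```

```text
29.25 [456.7 -54.9 212.5]
septa_jar 0.72 [250.3 180.7] 1130 236 271 160 199 [454. -64.   4.]
pad_small 0.84 [248.8 157.7] 2986 211 295 131 215 [444. -38.   4.]
amber_bottle 0.6 [241.6 331.9] 656 224 258 322 344 [ 506. -278.    4.]
0.2998432178125113 [454.71966298 -54.6169962  209.43803172]
GREEN
px [253. 181.] rect [454.6 -54.3] [35.2 36. ] ang 0.299 centroid [454.5 -54. ] area 995
px [253. 173.] rect [454.5 -55.4] [82.2 82.5] ang 1.395 centroid [454.7 -55.4] area 6534
px [328.  63.] rect [497.3  87.6] [98.7 83.8] ang 0.276 centroid [497.2  87.7] area 8059
```

{"api": "arm_command", "payload": {
  "gripper": 100,
  "targets": [
    [0,0,0,0.1214],
    [0,0,0,0.1214],
    [0,0,0,0.1214],
    [0,0,0,0.1214],
    [0,0,0,0.1214],
    [0,0,0,0.1214],
    [0,0,0,0.1214],
    [0,0,0,0.1214],
    [0,0,0,0.1214],
    [0,0,0,0.1214],
    [0,0,0,0.1214],
    [0,0,0,0.1214],
    [0,0,0,0.1214],
    [0,0,0,0.1214]
  ]
}}

```text
t: 30.62
ee_pos: [454.9, -54.6, 209.2]
orientation: [-1.284, 1.089, -1.085]
ft_force: [0.4, 0.0, 0.3]
width: 87.8
```

{"api": "arm_command", "payload": {
  "targets": [
    [23.87,0,-13.08,0],
    [23.87,0,-13.08,0],
    [23.87,0,-13.08,0],
    [23.87,0,-13.08,0],
    [23.87,0,-13.08,0],
    [23.87,0,-13.08,0],
    [23.87,0,-13.08,0],
    [23.87,0,-13.08,0],
    [23.87,0,-13.08,0],
    [0,25,0,0],
    [0,25,0,0],
    [0,25,0,0],
    [0,0,0,0],
    [0,0,0,0]
  ]
}}

```text
t: 31.78
ee_pos: [375.0, -285.5, 134.0]
orientation: [-1.285, 1.087, -1.078]
ft_force: [0.1, -0.1, 0.8]
width: 87.9
```

```bash
python3 - <<'E'
from h import *
look("w10.png","ferrule_tin")
o=get_obs(); M=R.from_rotvec(o["orientation"]).as_matrix(); print(np.arctan2(M[1,0],M[0,0]),o["ee_pos"])
blobs("w10.png",18,white)
E
```

```text
31.7833 [ 375.  -285.5  134. ]
ferrule_tin 0.8 [233.2 274.3] 807 211 256 261 316 [ 280. -278.    4.]
ferrule_tin 0.55 [256.5 186.7] 2776 228 287 162 221 [ 377. -286.    4.]
-1.3996066130700742 [ 376.5820559  -286.62699517  136.09303812]
px [134. 243.] rect [ 305.5 -177.9] [12.3 46.4] ang 0.864 centroid [ 305.5 -178.8] area 405
px [258. 191.] rect [ 375.6 -287.8] [56.1 55.4] ang 0.956 centroid [ 375.8 -287.8] area 2425
px [15. 56.] rect [454.1 -73.3] [27.3 41.6] ang 1.522 centroid [454.  -72.9] area 788
px [292.  23.] rect [ 512.6 -293. ] [41.8 54.7] ang 0.17 centroid [ 514.6 -289.2] area 1584
```

View pics/w10.png

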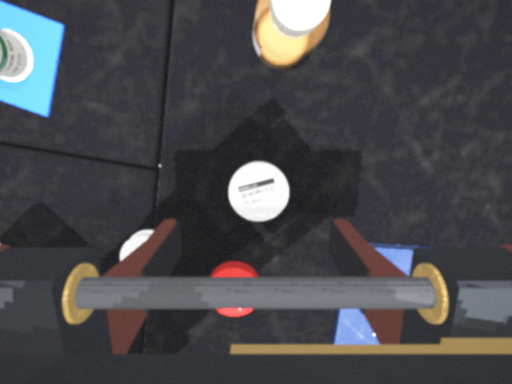

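{"api": "arm_command", "payload": {
  "targets": [
    [1,25,0,0],
    [0,25,0,0],
    [0,25,0,0],
    [0,15,0,0],
    [0,10,0,0],
    [0,6,0,0],
    [0,4,0,0],
    [0,3,0,0],
    [0,2,0,0],
    [0,0,0,0]
  ]
}}

```text
t: 32.72
ee_pos: [376.7, -287.7, 21.1]
orientation: [-1.285, 1.082, -1.083]
ft_force: [-0.4, -0.0, -0.2]
width: 87.8
```

{"api": "arm_command", "payload": {
  "gripper": 0,
  "targets": [
    [0,0,0,0],
    [0,0,0,0],
    [0,0,0,0],
    [0,0,0,0],
    [0,0,0,0],
    [0,0,0,0],
    [0,0,0,0],
    [0,0,0,0]
  ]
}}

```text
t: 33.38
ee_pos: [376.4, -287.5, 20.8]
orientation: [-1.285, 1.082, -1.082]
ft_force: [-0.1, 0.0, 2.1]
width: 53.1
```

{"api": "arm_command", "payload": {
  "targets": [
    [0,-10,0,0],
    [0,-30,0,0],
    [0,-35,0,0],
    [0,-35,0,0],
    [-32.92,0,14.85,0],
    [-32.92,0,14.85,0],
    [-32.92,0,14.85,0],
    [-32.92,0,14.85,0],
    [-32.92,0,14.85,0],
    [-32.92,0,14.85,0],
    [-32.92,0,14.85,0],
    [-32.92,0,14.85,0],
    [-32.92,0,14.85,0],
    [-32.92,0,14.85,0],
    [-32.92,0,14.85,0],
    [-32.92,0,14.85,0],
    [-32.92,0,14.85,0],
    [-32.92,0,14.85,0],
    [-32.92,0,14.85,0]
  ]
}}

```text
t: 34.97
ee_pos: [511.7, 238.9, 131.3]
orientation: [-1.285, 1.082, -1.082]
ft_force: [0.3, -0.6, 0.2]
width: 53.1
```

{"api": "arm_command", "payload": {
  "targets": [
    [0,0,0,0],
    [0,0,0,0],
    [0,25,0,0],
    [0,25,0,0],
    [0,0,0,0]
  ]
}}

```text
t: 35.38
ee_pos: [508.6, 234.4, 77.4]
orientation: [-1.292, 1.087, -1.081]
ft_force: [-1.2, 0.3, -0.7]
width: 53.2
```

{"api": "arm_command", "payload": {
  "targets": [
    [0,0,0,0],
    [0,25,0,0],
    [0,15,0,0],
    [0,7,0,0],
    [0,3,0,0],
    [0,3,0,0],
    [0,2.5,0,0],
    [0,0,0,0],
    [0,0,0,0]
  ]
}}

```text
t: 36.13
ee_pos: [512.3, 237.2, 25.8]
orientation: [-1.284, 1.082, -1.082]
ft_force: [0.2, -0.2, -1.2]
width: 53.2
```

{"api": "arm_command", "payload": {
  "gripper": 80,
  "targets": [
    [0,0,0,0],
    [0,0,0,0],
    [0,0,0,0],
    [0,0,0,0],
    [0,0,0,0],
    [0,-5,0,0],
    [0,-20,0,0],
    [0,-30,0,0],
    [0,-30,0,0],
    [0,-30,0,0],
    [0,-30,0,0],
    [0,-30,0,0],
    [0,-30,0,0],
    [0,0,0,0],
    [0,0,0,0]
  ]
}}

```text
t: 37.38
ee_pos: [512.8, 237.4, 232.3]
orientation: [-1.281, 1.08, -1.083]
ft_force: [-0.7, 0.2, -0.1]
width: 70.4
```

```bash
python3 - <<'E'
from h import *
look("w11.png","ferrule_tin pad_large")
cv2.imwrite("pics/top1.png",get_image("top"));i=cv2.imread("pics/top1.png")
cv2.imwrite("pics/c1.png",np.vstack([cv2.imread("pics/w11.png"),cv2.resize(i[140:220,90:410],(512,128),interpolation=2)]))
blobs("w11.png",4,blue); print("W"); blobs("w11.png",22,white)
for r in silhouettes("top","amber_bottle")+tip_of("top","amber_bottle"): print(r["conf"],r["at"])
E
```

```text
37.3833 [512.8 237.4 232.3]
ferrule_tin 0.62 [253.9 172.6] 1654 232 278 152 197 [511. 239.   4.]
pad_large 0.65 [252.6 150.9] 2357 224 287 140 203 [538. 245.   4.]
px [461. 233.] rect [468.8 -57.5] [85.1 56.1] ang 1.403 centroid [478.6 -53.1] area 2697
px [370. 199.] rect [495.8  85.6] [99.5 85.4] ang 0.275 centroid [494.7  92. ] area 4784
px [145. 190.] rect [459.  372.7] [84.9 99.9] ang 1.377 centroid [457.  366.4] area 4952
px [256. 171.] rect [511.6 236.7] [82.7 83.3] ang 0.131 centroid [511.6 236.8] area 6606
W
px [208. 330.] rect [277.3 270.1] [ 75.1 155.4] ang 0.172 centroid [280.8 267.6] area 8932
px [217. 268.] rect [381.2 266.2] [29.4 82.2] ang 0.172 centroid [377.9 267.3] area 1787
px [460. 242.] rect [472.1 -40.2] [17.9 43. ] ang 0.209 centroid [470.7 -38.4] area 518
px [ 73. 245.] rect [367.6 452.1] [ 46.8 196.8] ang 0.0 centroid [377.9 474. ] area 3559
px [373. 202.] rect [494.6  87.9] [80.2 59.2] ang 0.288 centroid [503.8  83.3] area 2888
px [141. 191.] rect [458.8 370.3] [59.5 82.6] ang 1.377 centroid [468.2 375.4] area 2902
px [256. 174.] rect [512.2 237.1] [59.9 55.4] ang 0.171 centroid [512.3 237. ] area 2613
0.62 [342.8, 167.7]
0.58 [342.3, 168.9]
```

View pics/c1.png

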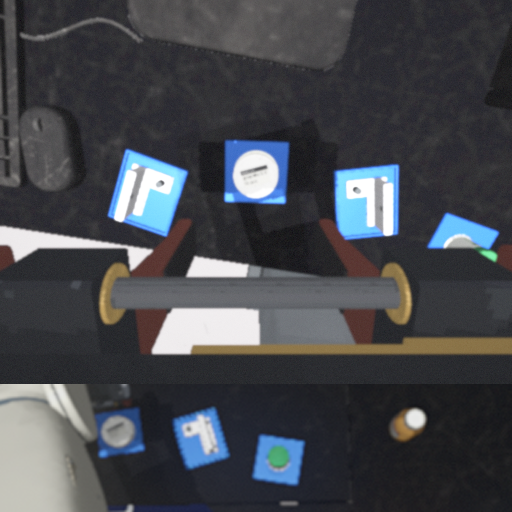

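```bash
python3 -c "
from workcell import *
print(close_job(), get_obs()['t'])"
```

```text
the job is handed in; nothing more can be done
the job is handed in; nothing more can be done
```

All four parts are on their marks and released. The job was handed in at about 37.6 s robot time, with the gripper clear at z ≈ 230 mm; `close_job` gives no verdict.

| Part | Last check |
|---|---|
| `septa_jar` | On the small disc, about 1 mm off centre by the wrist camera |
| `ferrule_tin` | On the large disc, within about 1 mm |
| `bracket_left` | In its tray, toe as drawn; fit puts it about 1–2 mm off its mark and 0.03 rad in yaw |
| `bracket_right` | In its tray, toe as drawn; fit puts it about 2 mm off its mark and 0.015 rad in yaw |
| `amber_bottle` | Upright, and within about 2 px (about 6 mm) of its start in the top view, which is within the detection noise |

- **Bracket fits:** these were weaker in the trays (overlap 0.70 and 0.82) than on the bench (0.91–0.92). I relied also on the gripper poses at release and on the pictures, which agree.
- **Cameras:** the top and wrist cameras disagreed by about 2 mm throughout, so I mostly averaged them.
- **Detector:** it sometimes gave the wrong name, for example calling `bracket_left` a jar. I checked those against the pictures before moving.

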